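# Clamp the pivot blocks, drive their spring pins home, unload

## Task

Turn the clamp dial to red to open the jaw, set every pivot block upright on a grey pad of its own with its bored faces towards the fence and the blue bar, and turn the dial to green to shut the bar on them. Only then drive every pin fully home with the mallet; afterwards turn the dial back to red, stand the blocks on the green mat again, and leave the mallet standing on its face on its black mat. Leave the jar, torch and tape roll where they are; if a block gets knocked aside, put it back.

Things in the scene. Friction and masses are not known exactly. Their poses are not given: they have to be found in the camera images.
- fixture: clamping fixture fixed to the bench: aluminium plate 120 mm along x, 400 mm along y, 12 mm thick; origin on the bench under the middle pad's centre; x points from the blue jaw bar to the steel fence, y along the row of pads towards the dial. Bar and fence run along the whole row (280 mm) and stand 18 mm above the plate
- pad0 (a point): centre of the first of three grey pads (52 mm along x, 44 mm along y), on the plate's top face, axes as the fixture's. The fence's face is at x = +27 mm from it; the bar's face at x = -27 mm with the dial on red, -22.5 mm on yellow, -18 mm on green, so a shutting bar pushes the blocks up to 9 mm towards the fence (1 mm of play is left)
- pad1 (a point): the same for the middle pad, 84 mm further along y
- pad2 (a point): the same for the third pad, nearest the dial, 84 mm further along y
- dial (a joint): the clamp dial's angle, rad, growing clockwise seen from above: -0.65 at the red dot (jaw open), 0 at yellow (half), +0.65 at green (jaw shut). Sprung detents at these three pull it in from about 0.25 rad either side; turning it over the ridge between takes about 0.1 N m; stops at +-0.70. It starts at yellow or at green
- dial_grip (a point): on the dial's axis at the height to grip, 11 mm below its top and 23 mm above the disc under it: black bar knob 50 x 14 mm, 34 mm high, on a disc 54 mm across, on a grey housing 30 mm above the bench at the end of the fixture 138 mm beyond pad2. Site axes turn with the knob: its bar lies along x (grip across y, 14 mm), the white pointer line at the -x end
- mat: the mallet's black rubber mat 100 x 100 mm, 4 mm thick, fixed to the bench; origin at the centre of its underside
- parts_mat: green parts mat fixed to the bench, 170 mm along x, 220 mm along y, 3 mm thick, on which the blocks stand at first; origin at the centre of its underside
- mallet: mallet, 0.46 kg, red square head (56 x 50 mm, 68 mm from face to face) with black faces, and a wooden handle; it stands on one face on the mat with the handle level. Origin at the centre of the lower face; z from that face to the other; the handle points to -x
- mallet_grip (a point): place to grip the mallet's handle: on the handle's axis, 52 mm from the head's centre and 34 mm above the lower face. Handle 24 mm wide (along y) and 28 mm high, reaching from 28 to 126 mm from the head's centre. Axes as the mallet's
- mallet_head (a point): centre of the mallet's head, 34 mm above its lower face
- block0: aluminium pivot block 0 (may be absent), 44 mm along its x, 38 mm along y, 42 mm high, about 0.25 kg, origin at the centre of its underside; the two faces that look along x have a dark bore with a brass ring
- block0_mid (a point): centre of block 0, 21 mm above its underside; grip it across y (38 mm). A steel spring pin, 10 mm across, stands on its top centre
- block0_pin (a joint): how far that pin has been driven, m: 0 = 12 mm proud of the block's top, 0.010 = fully home on its stop, 2 mm proud. It resists with 5 to 6 N and stays where it is left
- block1: aluminium pivot block 1 (may be absent), 44 mm along its x, 38 mm along y, 42 mm high, about 0.25 kg, origin at the centre of its underside; the two faces that look along x have a dark bore with a brass ring
- block1_mid (a point): centre of block 1, 21 mm above its underside; grip it across y (38 mm). A steel spring pin, 10 mm across, stands on its top centre
- block1_pin (a joint): how far that pin has been driven, m: 0 = 12 mm proud of the block's top, 0.010 = fully home on its stop, 2 mm proud. It resists with 5 to 6 N and stays where it is left
- block2: aluminium pivot block 2 (may be absent), 44 mm along its x, 38 mm along y, 42 mm high, about 0.25 kg, origin at the centre of its underside; the two faces that look along x have a dark bore with a brass ring
- block2_mid (a point): centre of block 2, 21 mm above its underside; grip it across y (38 mm). A steel spring pin, 10 mm across, stands on its top centre
- block2_pin (a joint): how far that pin has been driven, m: 0 = 12 mm proud of the block's top, 0.010 = fully home on its stop, 2 mm proud. It resists with 5 to 6 N and stays where it is left
- jar: bystander: grey jar, 63 mm across, 76 mm high; origin at the centre of its underside
- torch: bystander: black torch, 47 x 152 mm, lying; origin at the centre of its underside
- tape: bystander: roll of masking tape, 70 mm across, 25 mm high; origin at the centre of its underside
Mind the look-alikes: they are no part of the job. Leave any turquoise look-alike of the block0 alone.

How it is judged:
By the outcome, as a careful person would: the job done as asked, in the order asked, and still so for the second after the job is handed in, with the robot touching nothing.
Of block0, block1, block2 only 2 to 3 are there at a start; the rules pass over those that are not, and their reading is None.
At some moment in a run one of block0, block1, block2 may be knocked a few centimetres aside while the robot is not near it.
It also fails if it takes over 210 s, if anything falls off the work surface, if the arm or the gripper's body presses on something with over 40 N, if the wrist force passes 120 N, or if a joint passes its speed limit or range.

## Robot

A 6-joint arm with a two-finger parallel gripper is mounted at the origin on a cart in front of the work surface, level with it; the furniture and walls round the work are solid. World frame = base frame: x ahead of the robot, y to its left, z up, the work surface at z = 0. Lengths are in m, angles in rad, forces in N, time in s.
With the tool pointing down it reaches from about 0.3 to 0.875 m from the base axis. Payload 6.4 kg.
Tool frame: the origin (TCP) lies on the centre line of the jaws, within the pads' length; the fingertips stand 14 mm ahead of it and the grasp point (between the pads) lies 5 mm behind it (tcp_to_tips is the z of the fingertips in the tool frame, in m); z points along the fingers, y is the line along which they close (so a half turn about z gives the same grasp; the last joint's range is limited). The gripper opens to 88 mm and grips with 3 to 60 N. Pads are 18 mm wide; open, the fingers measure 123 mm over their backs; the gripper's body (75 mm by 187 mm) begins 45 mm behind the grasp point.
Start: joints at [-1.456, 0.181, 1.607, -0, 1.354, -0.206], TCP at [0.181, -0.546, 0.253] pointing down, gripper open.
Joint ranges: [-2.99, 2.99], [-0.89, 2.07], [0.3, 2.58], [-1.14, 4.28], [0, 2.63], [-3.12, 3.12]. Speed limits (rad/s): [2.57, 2.57, 3.01, 3.14, 3.14, 3.14].

## Interface

Orientations are given as [roll, pitch, yaw] about the fixed x, y, z axes, in that order (R = Rz(yaw) Ry(pitch) Rx(roll)).
In Python, from bench import * gives the robot as it stands. The module is installed in compiled form; this text tells all that it offers. Calls block until the motion is done:
- goto(position, orientation): joint-space move of the TCP to a pose.
- servo_line(position, ori=None, speed=0.15, force_limit=None): straight line of the TCP; ori=None keeps the orientation; speed is the mean speed in m/s. With force_limit (N) it stops when the force on the tool has changed by that much, and returns True; else False.
- move_j(angles): joint-space move.
- move_gripper(opening, grip_force=None): opening from 0.0 (shut) to 1.0 (fully open); grip_force is the grip in N (None keeps the last); returns when the fingers have stopped.
- wait(seconds).
- inverse_kinematics(position, orientation): joint angles nearest the present ones, or None.
- get_obs(): the state.
- capture(name): name is "scene" or "top" or "wrist"; returns the picture (384x512x3 uint8, red, green, blue); there is no depth.
- camera_info(name): a dict with "camera_matrix" (3x3 intrinsics, pixels), "k1" (the pictures are not rectified: a ray, as slopes to the right and down, at radius r is drawn at 1 + k1 r^2 times it, then the intrinsics apply), "rvec" (rotation vector, rad) and "tvec" (3), from world to camera coordinates, as OpenCV has them; the wrist camera has in their place "tool_from_camera" (4x4, takes a point from camera to tool coordinates, whose origin is the TCP and whose axes are the flange's). Camera axes: x right, y down, z forward; pixel columns grow to the right and rows downward; lengths in m; the calibration is good to about 2 mm. A picture is of the moment at which its call begins: read the wrist's pose just before it. camera_info takes no time and is no camera call.
A pose or a line that the arm cannot do raises PlanningError and nothing moves.
- finish_job(): hands the job in; it is judged then, once.
Trained networks look in the newest picture that a camera, given by its name, has taken for a name from the list of things; names that differ only in an ending like _2 or _b are one class to them, and where a whole thing is asked for, a point or a joint stands for the part that bears it (a point fixed in the world has none). Each returns a list of dicts, best first, with "p" (0 to 1); they miss things now and then, are a little off and sometimes report something else, mostly with a low value. They report only what shows in the picture. A call takes as long as a camera call. They do not tell look-alikes from the thing itself.
- silhouettes(camera, query): "pixels" (384x512 bool, what is visible of it) and "box" ([centre column, centre row, width, height] in pixels, round what is visible of it).
The state is a dict: "time_s": time; "q": joint angles; "qvel": joint speeds; "joint_torque": joint torques, N m; "tcp_pos": TCP position; "ee_rot": TCP orientation; "wrist_force": force on the tool from outside, world axes, zero at the start; "moment": the same for the moment, N m; "finger_gap": opening from 0.0 (shut) to 1.0 (fully open); "finger_force": force on a finger pad.
Only numpy, scipy, OpenCV 4.12 (cv2) and the standard library are available. Lean on these libraries where they do the work, as an engineer would, in place of code of your own. Each camera call takes 0.05 s, during which the arm holds its last target. There are 200 camera calls.

## Working session

There is one attempt and no reset: what is moved stays moved. The work goes in short steps, each a Python script; the robot and the scene stay as the last script left them, time stands still between calls to the robot, and variables do not carry over. Pictures are saved under pics/ and viewed, at most 14 in all, crops included, and the job is handed in when it is done.

```bash
mkdir -p pics; ls; python3 - <<'E'
from bench import *
import cv2,numpy as np
a=capture("scene");b=capture("top")
cv2.imwrite("pics/s.png",cv2.resize(a[:,:,::-1],(768,576),interpolation=cv2.INTER_CUBIC));cv2.imwrite("pics/t.png",cv2.resize(b[:,:,::-1],(768,576),interpolation=cv2.INTER_CUBIC))
for n in("scene","top","wrist"):print(n,camera_info(n))
o=get_obs();print(o)
for q in("block0","fixture","dial","mat","parts_mat","mallet","jar","torch","tape"):
    for c in("scene","top"):
        print(q,c,[(round(d["p"],2),np.round(d["box"]).tolist()) for d in silhouettes(c,q)])
E
```

```text
pics
scene {'camera_matrix': array([[357.44200971,   0.        , 256.45084932],
       [  0.        , 357.44200971, 195.16381369],
       [  0.        ,   0.        ,   1.        ]]), 'k1': -0.09760935794454106, 'rvec': array([ 1.95999535, -1.01404833,  0.56404317]), 'tvec': array([-0.41040542,  0.28226484,  0.99492345])}
top {'camera_matrix': array([[399.97505803,   0.        , 251.38657865],
       [  0.        , 399.97505803, 193.35048072],
       [  0.        ,   0.        ,   1.        ]]), 'k1': -0.061832281180361465, 'rvec': array([ 2.05894788, -2.13184412,  0.24328836]), 'tvec': array([-0.06275286,  0.598113  ,  1.18771389])}
wrist {'camera_matrix': array([[320.02290325,   0.        , 254.54860044],
       [  0.        , 320.02290325, 190.83357298],
       [  0.        ,   0.        ,   1.        ]]), 'k1': -0.05811767564033263, 'tool_from_camera': array([[ 5.62385576e-04, -9.58269359e-01, -2.85866260e-01,
         7.42532038e-02],
       [ 9.99999751e-01,  4.17036990e-04,  5.69328005e-04,
         1.26214731e-03],
       [-4.26352779e-04, -2.85866509e-01,  9.58269355e-01,
  
[... 1033 characters left out ...]
 82.0, 49.0])]
fixture top [(0.98, [213.0, 192.0, 124.0, 43.0])]
dial scene [(0.56, [245.0, 191.0, 88.0, 49.0])]
dial top [(0.77, [166.0, 194.0, 24.0, 14.0])]
mat scene []
mat top [(0.73, [124.0, 248.0, 29.0, 31.0])]
parts_mat scene [(0.8, [303.0, 238.0, 56.0, 44.0])]
parts_mat top [(0.91, [326.0, 205.0, 68.0, 50.0])]
mallet scene []
mallet top [(0.73, [120.0, 260.0, 27.0, 47.0])]
jar scene [(0.55, [288.0, 184.0, 15.0, 24.0])]
jar top [(0.63, [261.0, 144.0, 23.0, 27.0]), (0.35, [120.0, 261.0, 26.0, 53.0])]
torch scene [(0.6, [311.0, 203.0, 16.0, 10.0])]
torch top [(0.63, [313.0, 157.0, 46.0, 21.0])]
tape scene [(0.62, [255.0, 174.0, 20.0, 11.0])]
tape top [(0.66, [209.0, 146.0, 22.0, 24.0])]
```

View pics/t.png

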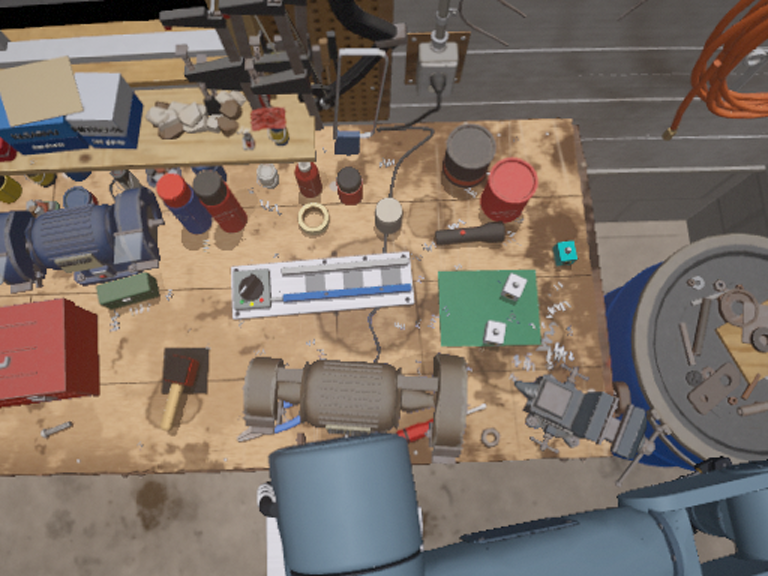

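View pics/s.png

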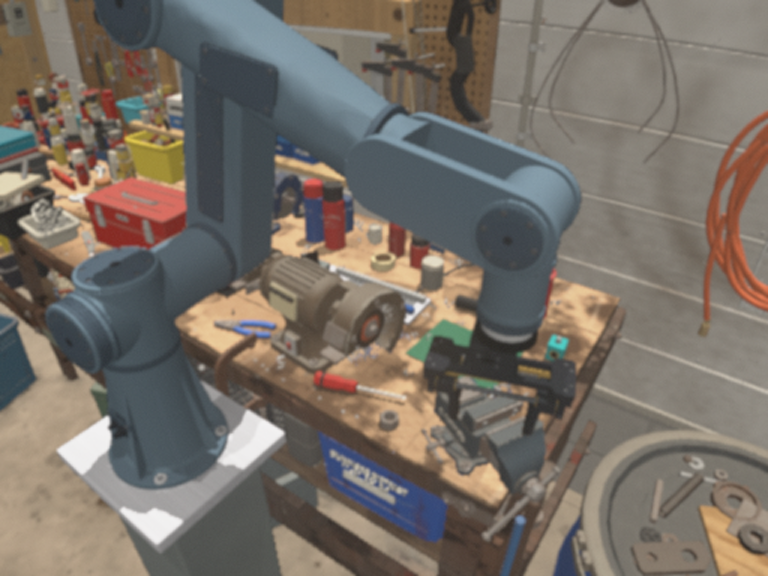

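The top view shows two grey blocks on the green mat, at about (331,221) and (343,191) px. A turquoise look-alike is off the mat at (377,167), so I leave it alone. The fixture is at (213,192) with the dial at its left end, and the mallet is at (120,258). A grinder stands between the robot and the fixture.

```bash
cat > h.py <<'E'
from bench import *
import cv2,numpy as np
from scipy.spatial.transform import Rotation as Ro
def cam(name,pose=None):
    """-> K,k1,R(cam->world),C"""
    i=camera_info(name);K=i["camera_matrix"];k=i["k1"]
    if name!="wrist":
        R=cv2.Rodrigues(i["rvec"])[0];return K,k,R.T,-R.T@i["tvec"]
    p,r=pose;T=i["tool_from_camera"];W=Ro.from_euler("xyz",r).as_matrix()
    return K,k,W@T[:3,:3],W@T[:3,3]+p
def world(c,px,z):
    K,k,R,C=c;px=np.atleast_2d(np.asarray(px,float))
    u=cv2.undistortPoints(px[:,None],K,np.array([k,0,0,0.]))[:,0]
    d=np.c_[u,np.ones(len(u))]@R.T
    return (C+d*((z-C[2])/d[:,2])[:,None])[:,:2]
def pix(c,P):
    K,k,R,C=c;P=np.atleast_2d(np.asarray(P,float));rv=cv2.Rodrigues(R.T)[0]
    return cv2.projectPoints(P,rv,-R.T@C,K,np.array([k,0,0,0.]))[0][:,0]
def shot(tag=None,box=None,s=1.5):
    o=get_obs();a=capture("wrist");c=cam("wrist",(o["tcp_pos"],o["ee_rot"]))
    if tag:
        im=a[:,:,::-1]
        if box: x0,y0,x1,y1=box;im=im[y0:y1,x0:x1]
        cv2.imwrite(f"pics/{tag}.png",cv2.resize(im,None,fx=s,fy=s,interpolation=cv2.INTER_CUBIC))
    return a,c
def down(yaw): return [np.pi,0,yaw]
E
python3 - <<'E'
from h import *
c=cam("top");print("C",c[3])
s=2/3
def p(n,l,z): print(n,np.round(world(c,np.array(l)*s,z),3).tolist())
p("plate corners",[(232,267),(234,318),(412,306),(411,253)],.012)
p("dial",[(252,288)],.064)
p("blocktops",[(497,330),(514,284)],.045)
p("tq",[(567,250)],.042)
p("pmat",[(438,272),(440,346),(540,344),(538,270)],.003)
p("mat",[(165,348),(163,392),(206,392),(208,349)],.004)
p("mallet headtop, handle end",[(189,370),(168,426)],.05)
p("grinder at .1",[(245,370),(465,360),(465,455),(245,430)],.1)
p("jar torch tape",[(388,215),(470,233),(313,218)],.03)
p("shelf/toolbox",[(100,310),(97,395),(160,300)],.1)
for P in ([.55,0,.3],[.55,.2,.3],[.55,-.3,.3],[.5,.3,.3]):
    for y in np.arange(-3.1,3.2,.78):
        q=inverse_kinematics(P,down(y));print(P,round(y,2),None if q is None else np.round(q,2)) if abs(y)<1.7 else 0
E
```

```text
C [ 0.30342954 -0.08249288  1.29362545]
plate corners [[0.674, 0.238], [0.558, 0.231], [0.571, -0.158], [0.692, -0.162]]
dial [[0.611, 0.181]]
blocktops [[0.506, -0.333], [0.604, -0.378]]
tq [[0.677, -0.502]]
pmat [[0.648, -0.221], [0.482, -0.215], [0.479, -0.433], [0.645, -0.445]]
mat [[0.498, 0.384], [0.403, 0.384], [0.4, 0.29], [0.493, 0.289]]
mallet headtop, handle end [[0.443, 0.314], [0.33, 0.354]]
grinder at .1 [[0.434, 0.185], [0.439, -0.254], [0.255, -0.242], [0.317, 0.184]]
jar torch tape [[0.776, -0.114], [0.728, -0.294], [0.776, 0.054]]
shelf/toolbox [[0.566, 0.49], [0.393, 0.484], [0.583, 0.364]]
[0.55, 0, 0.3] -1.54 [-0.22  0.09  1.61 -0.    1.44  2.89]
[0.55, 0, 0.3] -0.76 [-0.22  0.09  1.61 -0.    1.44  2.11]
[0.55, 0, 0.3] 0.02 [-0.22  0.09  1.61 -0.    1.44  1.33]
[0.55, 0, 0.3] 0.8 [-0.22  0.09  1.61 -0.    1.44  0.55]
[0.55, 0, 0.3] 1.58 [-0.22  0.09  1.61  0.    1.44 -0.23]
[0.55, 0.2, 0.3] -1.54 [ 0.15  0.17  1.53  0.    1.45 -3.03]
[0.55, 0.2, 0.3] -0.76 [ 0.15  0.17  1.53 -0.    1.45  2.48]
[0.55, 0.2, 0.3] 0.02 [ 0.15  0.17  1.53 -0.    1.45  1.7 ]
[0.55, 0.2, 0.3] 0.8 [ 0.15  0.17  1.53 -0.    1.45  0.92]
[0.55, 0.2, 0.3] 1.58 [ 0.15  0.17  1.53 -0.    1.45  0.14]
[0.55, -0.3, 0.3] -1.54 [-0.69  0.26  1.42 -0.    1.46  2.42]
[0.55, -0.3, 0.3] -0.76 [-0.69  0.26  1.42 -0.    1.46  1.64]
[0.55, -0.3, 0.3] 0.02 [-0.69  0.26  1.42 -0.    1.46  0.86]
[0.55, -0.3, 0.3] 0.8 [-0.69  0.26  1.42 -0.    1.46  0.08]
[0.55, -0.3, 0.3] 1.58 [-0.69  0.26  1.42  0.    1.46 -0.7 ]
[0.5, 0.3, 0.3] -1.54 [ 0.34  0.16  1.53  0.    1.45 -2.84]
[0.5, 0.3, 0.3] -0.76 [ 0.34  0.16  1.53 -0.    1.45  2.67]
[0.5, 0.3, 0.3] 0.02 [ 0.34  0.16  1.53 -0.    1.45  1.89]
[0.5, 0.3, 0.3] 0.8 [ 0.34  0.16  1.53 -0.    1.45  1.11]
[0.5, 0.3, 0.3] 1.58 [ 0.34  0.16  1.53 -0.    1.45  0.33]
```

```bash
python3 - <<'E'
from h import *
goto([.57,-.33,.25],down(0)); a,c=shot("w1",s=1.5)
for q in("block0",):
    for d in silhouettes("wrist",q):
        m=d["pixels"].astype(np.uint8);ct=max(cv2.findContours(m,0,2)[0],key=cv2.contourArea)
        print(q,round(d["p"],2),np.round(d["box"]).tolist(),world(c,d["box"][:2],.035).round(3),cv2.minAreaRect(world(c,ct[:,0],.042).astype(np.float32)))
np.save("w1.npy",a)
goto([.60,.0,.30],down(0)); a,c=shot("w2",s=1.5)
for q in("fixture","dial","block0","mallet","mat"):
    for d in silhouettes("wrist",q): print(q,round(d["p"],2),np.round(d["box"]).tolist(),world(c,d["box"][:2],.03).round(3))
np.save("w2.npy",a);o=get_obs();print(o["tcp_pos"],o["ee_rot"],o["time_s"])
E
```

```text
block0 0.9 [255.0, 219.0, 41.0, 46.0] [[ 0.506 -0.333]] ((0.5081722736358643, -0.33367979526519775), (0.04030843824148178, 0.058208759874105453), 78.57557678222656)
block0 0.69 [417.0, 66.0, 50.0, 43.0] [[ 0.676 -0.501]] ((0.6751576662063599, -0.4976778030395508), (0.044688865542411804, 0.054070040583610535), 5.603635311126709)
block0 0.67 [301.0, 136.0, 52.0, 51.0] [[ 0.603 -0.383]] ((0.6035281419754028, -0.3817877173423767), (0.042842041701078415, 0.0437689907848835), 61.438819885253906)
fixture 0.87 [226.0, 133.0, 308.0, 106.0] [[0.63  0.034]]
fixture 0.52 [486.0, 226.0, 51.0, 42.0] [[ 0.503 -0.329]]
dial 0.86 [100.0, 145.0, 47.0, 46.0] [[0.616 0.195]]
block0 0.88 [486.0, 224.0, 50.0, 40.0] [[ 0.505 -0.327]]
mallet 0.64 [30.0, 246.0, 51.0, 12.0] [[0.472 0.32 ]]
mallet 0.4 [103.0, 146.0, 48.0, 45.0] [[0.615 0.191]]
mat 0.79 [34.0, 236.0, 63.0, 29.0] [[0.489 0.309]]
[ 0.60003623 -0.00087208  0.29973844] [-3.14156793e+00  4.04768500e-04 -1.33130434e-03] 4.3
```

View pics/w1.png

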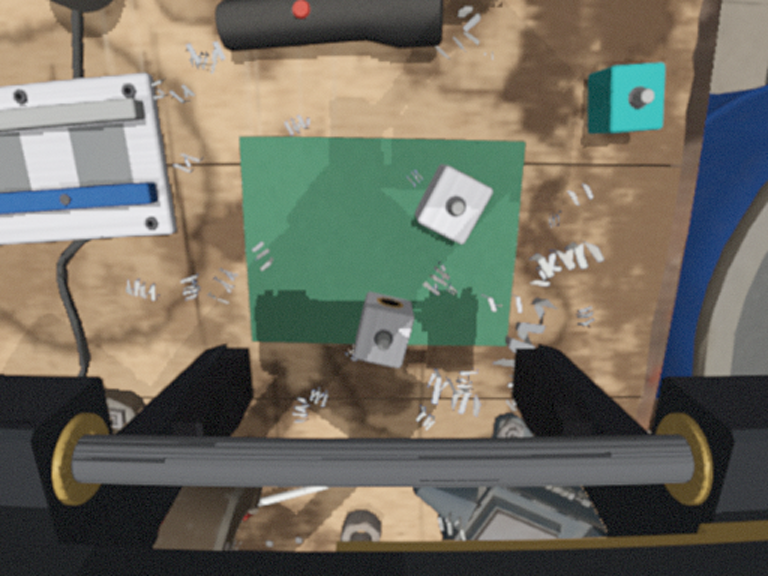

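View pics/w2.png

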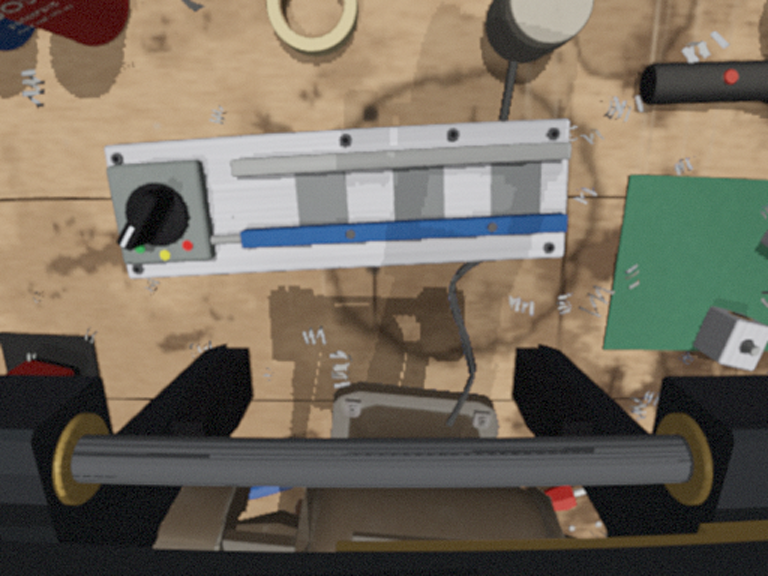

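Wrist picture w1 shows grey block A (383,340) and grey block B (456,206) on the mat, both plain aluminium with a steel pin. The turquoise one at (640,97) is the look-alike. In w2 the dial pointer is at the green dot, so the jaw is shut. Next I refine the fixture pose.

```bash
python3 - <<'E'
from h import *
from scipy.optimize import least_squares
c=cam("wrist",(np.array([ 0.60003623,-0.00087208,0.29973844]),[-3.14156793e+00,4.04768500e-04,-1.33130434e-03]))
a=np.load("w2.npy")
W=world(c,np.array([(107,147),(130,277),(564,257),(568,119)])/1.5,.012);print(W.round(4).tolist())
print("sides",[np.linalg.norm(W[i]-W[i-1]).round(4) for i in range(4)])
# pad centre cols: pad edges from picture
L=np.array([(.06,.28),(-.06,.28),(-.06,-.12),(.06,-.12)])
def f(v): 
    R=np.array([[np.cos(v[2]),-np.sin(v[2])],[np.sin(v[2]),np.cos(v[2])]]);return (L@R.T+v[:2]-W).ravel()
r=least_squares(f,[.62,-.04,.04]);print(r.x,r.fun.reshape(-1,2).round(4).tolist())
fx=r.x
R=np.array([[np.cos(fx[2]),-np.sin(fx[2])],[np.sin(fx[2]),np.cos(fx[2])]])
im=a[:,:,::-1].copy();im=cv2.resize(im,None,fx=3,fy=3,interpolation=cv2.INTER_CUBIC)
def dr(l,z,col):
    P=np.c_[np.array(l)@R.T+fx[:2],np.full(len(l),z)];p=pix(c,P)*3+1
    cv2.polylines(im,[p.round().astype(int)],True,col,1)
dr(L,.012,(0,0,255))
for k in(-1,0,1): dr([(sx*.026,.084*k+sy*.022) for sx,sy in((1,1),(1,-1),(-1,-1),(-1,1))],.012,(0,255,0))
dr([(-.018,.14),(-.018,-.14)],.03,(0,255,255));dr([(.027,.14),(.027,-.14)],.03,(0,255,255))
dr([(.027*np.cos(t),.222+.027*np.sin(t)) for t in np.arange(0,6.3,.2)],.034,(255,0,255))
dr([(.0,.222),(-.03*np.cos(.65),.222+.03*np.sin(.65))],.068,(255,0,255))
cv2.imwrite("pics/fx.png",im[180:600,150:1200][:, :][:570].copy() if 0 else cv2.resize(im[180:600,150:1200],(800,320),interpolation=cv2.INTER_AREA))
E
```

```text
[[0.6745, 0.2344], [0.5583, 0.2305], [0.5766, -0.1672], [0.6957, -0.1588]]
sides [np.float64(0.3938), np.float64(0.1163), np.float64(0.3982), np.float64(0.1194)]
[ 0.63031112 -0.04514425  0.05020201] [[0.0017, 0.0031], [-0.002, 0.0009], [-0.0002, -0.0008], [0.0005, -0.0032]]
```

View pics/fx.png

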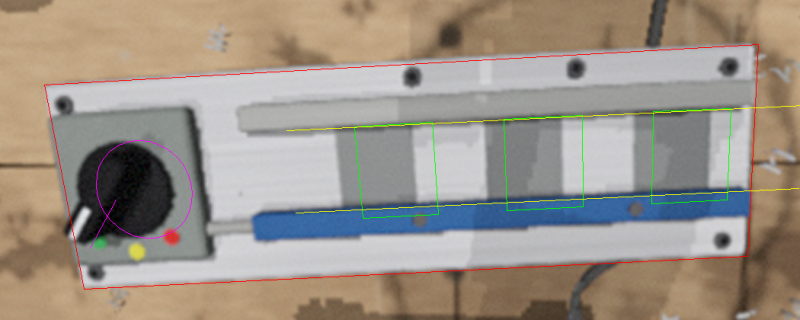

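The predicted pads sit about 10.7 mm off along the fixture's y, so the origin is about (0.630, −0.034) with yaw 0.05. Next, close looks at the dial and both blocks.

```bash
cat >> h.py <<'E'
FX=np.array([.6298,-.0344]);FY=.050
def fw(x,y): return FX+np.array([np.cos(FY)*x-np.sin(FY)*y,np.sin(FY)*x+np.cos(FY)*y])
E
python3 - <<'E'
from h import *
ims=[]
def look(p,yaw,z,n):
    goto([*p,z],down(yaw));o=get_obs();a=capture("wrist");np.savez(n,a=a,p=o["tcp_pos"],r=o["ee_rot"])
    ims.append(a[:260,100:412,::-1])
    return cam("wrist",(o["tcp_pos"],o["ee_rot"]))
c=look(fw(0,.222),FY-.65,.17,"d1");print(pix(c,[[*fw(0,.222),.068]]))
for d in silhouettes("wrist","dial"): print(d["p"],d["box"])
for p,n in(((.53,-.34),"b1"),((.62,-.383),"b2")):
    c=look(p,0,.17,n)
    for d in silhouettes("wrist","block0"): print(n,d["p"],np.round(d["box"]),world(c,d["box"][:2],.03))
m=np.hstack([cv2.resize(i,None,fx=.85*1,fy=.85) if 0 else i for i in ims]);print(m.shape)
cv2.imwrite("pics/m.png",np.vstack([np.hstack(ims[:2]),np.hstack([ims[2],ims[2]*0])]))
E
```

```text
[[253.83062121 197.90701738]]
0.91 [254.4, 191.8, 60.6, 70.5]
b1 0.93 [459.  20.  71.  39.] [[ 0.66645803 -0.5037823 ]]
b1 0.76 [247. 212.  53.  61.] [[ 0.50351888 -0.33337562]]
b1 0.73 [ 35.  68.  69. 135.] [[ 0.62908732 -0.15835016]]
b1 0.68 [309.  99.  69.  70.] [[ 0.6030711  -0.38518426]]
b2 0.89 [397. 122.  60.  52.] [[ 0.67434189 -0.50364316]]
b2 0.73 [254. 202.  62.  65.] [[ 0.60351905 -0.38297001]]
b2 0.68 [207. 296.  44.  62.] [[ 0.50493149 -0.33601845]]
(260, 936, 3)
```

View pics/m.png

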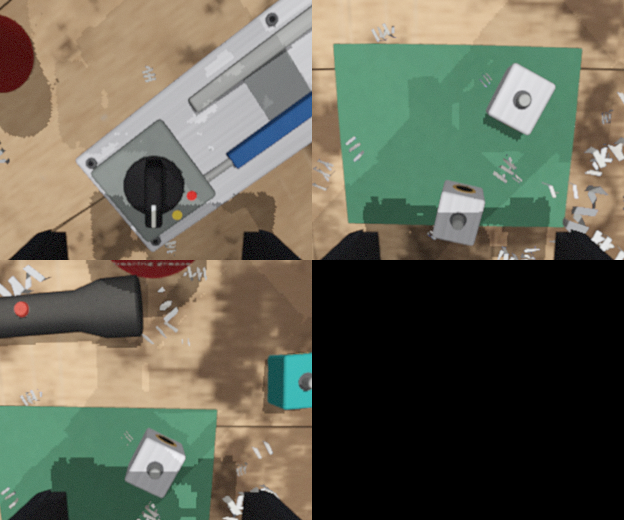

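Dial: the knob bar is upright in its crop with its centre at about (253,192), so the grip yaw is right and it lies about 4 mm further along the bar. Block A's bore faces +x (yaw about −0.2), and block B's bore faces up-right (yaw about −0.45). Now I turn the dial to red.

```bash
cat >> h.py <<'E'
from scipy.optimize import minimize
B=np.array([(x,y,z) for x in(-.022,.022) for y in(-.019,.019) for z in(0,.042)])
def blockmask(c,v,z0,pin=.012):
    m=np.zeros((384,512),np.uint8);R=Ro.from_euler("z",v[2]).as_matrix();t=np.array([v[0],v[1],z0])
    th=np.arange(0,6.3,.5);Pn=np.array([(.005*np.cos(a),.005*np.sin(a),z) for a in th for z in(.042,.042+pin)])
    for Q in(B,Pn):
        h=cv2.convexHull(pix(c,Q@R.T+t).astype(np.float32)*16);cv2.fillConvexPoly(m,h.round().astype(np.int32),1,shift=4)
    return m>0
def fitblock(c,mask,g,z0,pin=.012):
    f=lambda v:1-(lambda n:(n&mask).sum()/max(1,(n|mask).sum()))(blockmask(c,v,z0,pin))
    b=None
    for dy in(-.25,0,.25):
        s=np.array(g)+[0,0,dy];r=minimize(f,s,method="Nelder-Mead",options=dict(initial_simplex=s+np.array([[0,0,0],[.006,0,0],[0,.006,0],[0,0,.15]]),maxiter=150))
        if b is None or r.fun<b.fun:b=r
    return b.x,1-b.fun
def findblock(g,z0,yaw=0,z=.17,pin=.012,dx=.02,go=True):
    """look from over g=(x,y,yaw) and fit the block nearest to g"""
    if go: goto([g[0]+dx*np.cos(yaw),g[1]+dx*np.sin(yaw),z],down(yaw))
    o=get_obs();a=capture("wrist");c=cam("wrist",(o["tcp_pos"],o["ee_rot"]))
    e=pix(c,[[g[0],g[1],z0+.025]])[0]
    D=[d for d in silhouettes("wrist","block0") if np.hypot(*(np.array(d["box"][:2])-e))<45]
    if not D: print("none",g);return None,0,a,c
    d=min(D,key=lambda d:np.hypot(*(np.array(d["box"][:2])-e)))
    v,i=fitblock(c,d["pixels"],g,z0,pin);print("block",v.round(4),"iou",round(i,3),"p",round(d["p"],2));return v,i,a,c
def dial(frm,to,P):
    y0=FY-frm
    goto([*P,.13],down(y0));move_gripper(.5);servo_line([*P,.052],speed=.12);move_gripper(0,25)
    o=get_obs();print("gap",o["finger_gap"]*88,"F",o["wrist_force"].round(1))
    n=4;ov=.04*np.sign(to-frm)
    for a in np.linspace(frm,to+ov,n+1)[1:]: servo_line([*P,.052],down(FY-a),speed=.1)
    print("F",get_obs()["wrist_force"].round(1),get_obs()["moment"].round(2),get_obs()["ee_rot"].round(3))
    servo_line([*P,.052],down(FY-to),speed=.1)
    move_gripper(.5);servo_line([*P,.14],speed=.2)
E
python3 - <<'E'
from h import *
d=np.load("d1.npz");c=cam("wrist",(d["p"],d["r"]))
print("corners",world(c,[(178,162),(250,248)],.012),fw(.06,.27),fw(-.06,.27))
print("knob",world(c,[(253.5,192)],.066))
v,i,a,c=findblock((.6035,-.383,-.45),.003,go=False)
D=world(cam("wrist",(d["p"],d["r"])),[(253.5,192)],.066)[0]
dial(.65,-.65,D)
goto([*fw(0.02,.1),.24],down(FY));shot("w3",s=1.5);print(get_obs()["time_s"],D)
E
```

```text
corners [[0.67165836 0.23568944]
 [0.56156103 0.23024571]] [0.67623064 0.23826132] [0.55638061 0.23226382]
knob [[0.62147712 0.18487596]]
block [ 0.6026 -0.383  -0.4414] iou 0.95 p 0.67
gap 13.948922060418576 F [ 4.1  3.7 -2.6]
F [ 4.1 26.2 -5.6] [ 3.88 -0.67 -0.15] [-3.137 -0.009  0.741]
16.3333 [0.62147848 0.18487502]
```

View pics/w3.png

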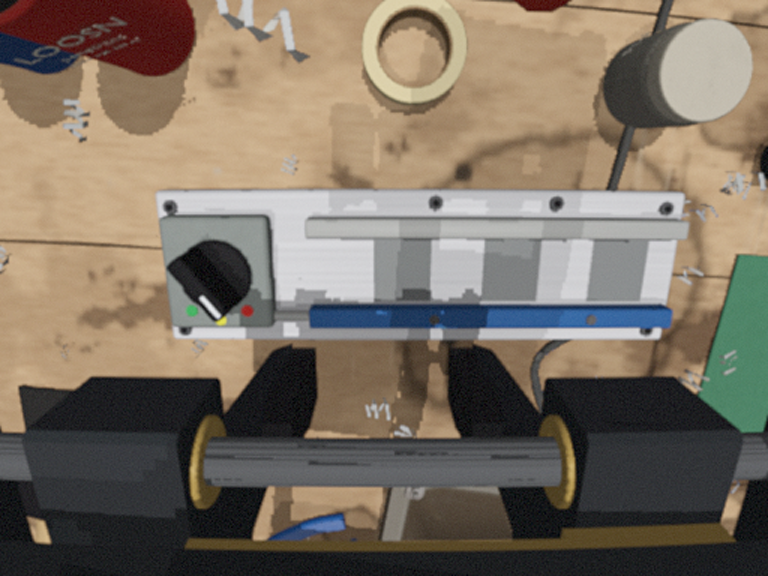

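The dial now points at the red dot and the bar has moved out: the fence-to-bar gap is about 53 mm. I check the fixture pose again on this picture, then pick block B.

```bash
python3 - <<'E'
from h import *
from scipy.optimize import least_squares
o=get_obs();c=cam("wrist",(o["tcp_pos"],o["ee_rot"]))
W=world(c,np.array([(157,192),(177,339),(663,339),(686,194)])/1.5,.012)
V=world(c,np.array([(403.5,270),(511.5,270),(617.5,270)])/1.5,.012)
print(W.round(4).tolist(),V.round(4).tolist(),[fw(0,y).round(4) for y in(.084,0,-.084)])
def f(v):
    R=np.array([[np.cos(v[2]),-np.sin(v[2])],[np.sin(v[2]),np.cos(v[2])]]);L=np.array([(.06,.28),(-.06,.28),(-.06,-.12),(.06,-.12)])+[0,v[3]]
    P=(V-v[:2])@R
    return np.r_[(L@R.T+v[:2]-W).ravel(),P[:,1]-[.084,0,-.084]]
r=least_squares(f,[.62,-.04,.04,0]);print(r.x,r.fun.round(4))
R=np.array([[np.cos(r.x[2]),-np.sin(r.x[2])],[np.sin(r.x[2]),np.cos(r.x[2])]])
# fence face top edge and bar face top edge at z=.03
print("fence/bar x in fixture",((world(c,np.array([(320,237),(670,238),(320,307),(660,308)])/1.5,.03)-r.x[:2])@R).round(4).tolist())
# dial knob in frame
E
```

```text
[[0.6746, 0.2361], [0.5564, 0.2291], [0.5773, -0.1688], [0.6951, -0.1605]] [[0.6242, 0.0488], [0.6287, -0.0347], [0.6333, -0.1184]] [array([0.6256, 0.0495]), array([ 0.6298, -0.0344]), array([ 0.634 , -0.1183])]
[ 0.62948728 -0.03472597  0.05309562 -0.01119248] [ 0.0006  0.0008 -0.0011  0.0014 -0.0007 -0.0001  0.0013 -0.0021 -0.0003
  0.0001  0.0002]
fence/bar x in fixture [[0.0284, 0.1448], [0.0285, -0.1109], [-0.0248, 0.1467], [-0.0258, -0.1124]]
```

```bash
sed -i 's/^FX=.*/FX=np.array([.6306,-.0346]);FY=.052/' h.py; cat >> h.py <<'E'
H=.022
def pick(v,z0,op=.75,up=.16):
    p=v[:2];goto([*p,.15],down(v[2]));move_gripper(op);servo_line([*p,z0+H],speed=.12)
    move_gripper(0,30);o=get_obs();print("grip gap mm",round(o["finger_gap"]*88,1),"F",o["wrist_force"].round(1))
    servo_line([*p,up],speed=.15)
def place(p,yaw,z0,op=.56):
    goto([*p,.15],down(yaw));servo_line([*p,z0+H+.012],speed=.15)
    hit=servo_line([*p,z0+H-.001],speed=.03,force_limit=6);o=get_obs();print("placed",hit,o["tcp_pos"].round(4),"gap",round(o["finger_gap"]*88,1))
    move_gripper(op);servo_line([*p,.15],speed=.15)
E
python3 - <<'E'
from h import *
v,i,_,_=findblock((.6026,-.383,-.44),.003)
if i>.85:
    pick(v,.003);place(fw(0,.084),FY,.012)
    w,i,_,_=findblock((*fw(0,.084),FY),.012,yaw=FY)
    v,i,_,_=findblock((.506,-.333,-.2),.003)
    if i>.85:
        pick(v,.003);place(fw(0,-.084),FY,.012)
        w,i,_,_=findblock((*fw(0,-.084),FY),.012,yaw=FY)
print(fw(0,.084),fw(0,-.084),get_obs()["time_s"])
goto([*fw(0.02,.02),.24],down(FY));shot("w4",s=1.5)
E
```

```text
block [ 0.6022 -0.383  -0.4146] iou 0.927 p 0.96
grip gap mm 38.1 F [-0.7  0.4  2.7]
placed True [0.6266 0.0493 0.0342] gap 38.3
block [0.6256 0.0479 0.0294] iou 0.941 p 0.93
block [ 0.5032 -0.3325 -0.2426] iou 0.953 p 0.73
grip gap mm 37.1 F [-0.6  1.1  3. ]
placed True [ 0.6353 -0.1185  0.0342] gap 37.5
block [ 0.6345 -0.1197  0.0544] iou 0.943 p 0.7
[0.62623397 0.04928646] [ 0.63496603 -0.11848646] 35.4333
```

View pics/w4.png

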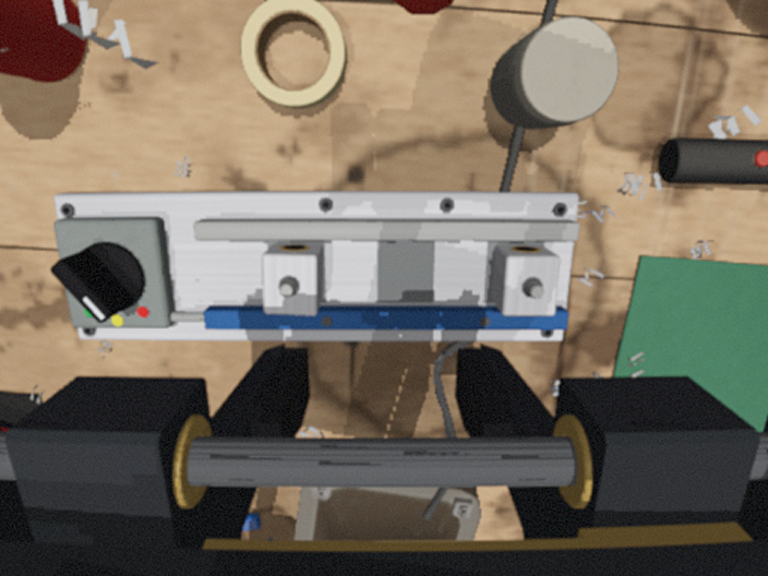

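Both blocks stand on their pads between the bar and the fence, at about (292,285) and (526,285), with bores facing the fence. Next I shut the jaw and look at the mallet.

```bash
python3 - <<'E'
from h import *
dial(-.65,.65,np.array([.620,.1862]))
goto([*fw(0.02,.03),.24],down(FY));a,c0=shot();A=a[100:240,30:420,::-1]
for y in(.084,-.084): findblock((*fw(.004,y),FY),.012,go=False)
goto([.42,.335,.20],down(-.34));a,c=shot();np.save("ml.npy",a)
for q in("mallet","mat"):
    for d in silhouettes("wrist",q)[:2]:
        m=d["pixels"].astype(np.uint8);ct=max(cv2.findContours(m,0,2)[0],key=cv2.contourArea)
        print(q,round(d["p"],2),np.round(d["box"]),cv2.minAreaRect(world(c,ct[:,0],.05 if q=="mallet" else .004).astype(np.float32)))
o=get_obs();print(o["tcp_pos"],o["ee_rot"],o["time_s"])
b=cv2.resize(a[:,:,::-1],(640,480))[:, :];A=cv2.resize(A,(640,230)) [:120*2]
cv2.imwrite("pics/ml.png",np.vstack([b[:370],A]))
E
```

```text
gap 13.481796179822945 F [-7.1  7.5  5.7]
F [-7.   8.9  4.8] [1.51 0.96 0.01] [-3.141  0.005 -0.637]
block [0.6309 0.0486 0.0504] iou 0.925 p 0.9
block [ 0.6389 -0.1187  0.0472] iou 0.855 p 0.8
mallet 0.84 [249. 201.  65. 159.] ((0.399099200963974, 0.3423912227153778), (0.05187946930527687, 0.15435391664505005), 76.32808685302734)
mat 0.92 [244. 144. 115. 119.] ((0.4485529959201813, 0.334461510181427), (0.10166440904140472, 0.09957610815763474), 88.69501495361328)
[0.42082813 0.33443509 0.20008657] [-3.14150133e+00 -2.61276221e-04 -3.41290265e-01] 44.8167
```

View pics/ml.png

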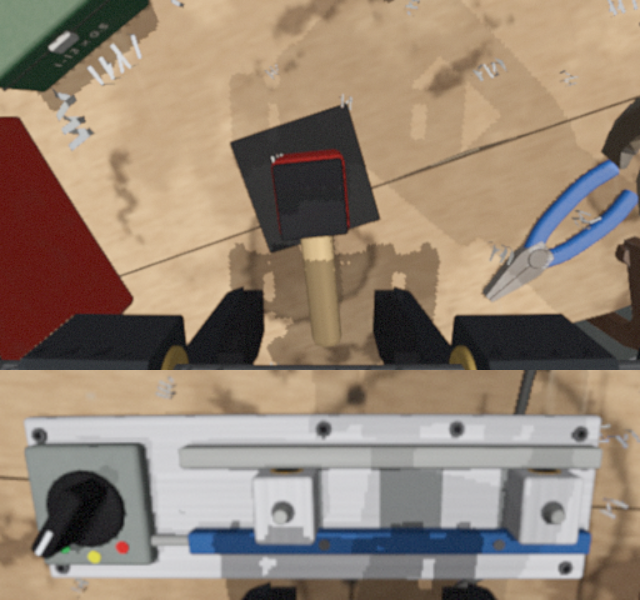

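The jaw is shut on green and both blocks are pushed up to the fence. The mallet stands on its mat with its head top at about (313,198) in the picture and the handle end at (326,343). I pick it up and press the pins.

```bash
cat > m.py <<'E'
from h import *
import json
o=get_obs();c=cam("wrist",(o["tcp_pos"],o["ee_rot"]))
h=world(c,np.array([(275,165),(345,157),(350,233),(282,238)]).mean(0)/1.25,.072)[0]
e=world(c,np.array([326,341])/1.25,.052)[0];s=world(c,np.array([317,240])/1.25,.052)[0]
y1=np.arctan2(*(s-e)[::-1]);y2=np.arctan2(*(h-e)[::-1])
print("head",h,"end",e,"len",np.linalg.norm(h-e),"yaw",y1,y2)
E
python3 m.py
```

```text
head [0.44526058 0.32854986] end [0.32997097 0.35916904] len 0.11928633552504955 yaw -0.2565064541594203 -0.25959222694792977
```

```bash
cat > m.py <<'E'
from h import *
hd=np.array([.4460,.3288]);yw=-.257
g=hd-.050*np.array([np.cos(yw),np.sin(yw)])
goto([*g,.15],down(yw));move_gripper(.7);servo_line([*g,.035],speed=.12)
move_gripper(0,60);o=get_obs();print("gap",o["finger_gap"]*88,o["wrist_force"].round(1))
servo_line([*g,.18],speed=.12);o=get_obs();print("lift",o["wrist_force"].round(1),o["moment"].round(2),o["finger_gap"]*88)
E
cat >> h.py <<'E'
def press(y,off=.012,lim=14,x=.0045):
    """mallet held 50 mm behind head centre; pin under head x=-off. returns contact z, final z (mallet face)"""
    p=fw(x-.050+off,y)
    servo_line([*p,.165],speed=.25);servo_line([*p,.105],speed=.12)
    f=lambda:get_obs()["tcp_pos"][2]-.031
    h1=servo_line([*p,.078],speed=.02,force_limit=3);z1=f()
    h2=servo_line([*p,.076],speed=.02,force_limit=lim);z2=f();F=get_obs()["wrist_force"]
    print("press",y,h1,round(z1,4),h2,round(z2,4),F.round(1))
    servo_line([*p,.165],speed=.15)
E
cat >> m.py <<'E'
goto([*fw(-.04,.084),.18],down(FY));press(.084)
a=capture("wrist");print(get_obs()["time_s"])
cv2.imwrite("pics/pr.png",cv2.resize(a[:,:,::-1],(768,576)))
E
python3 m.py
```

```text
gap 23.563792804911067 [0.  1.  1.7]
lift [ 0.7 -0.2 -4.7] [ 0.08  0.18 -0.07] 23.13889769736093
press 0.084 True 0.0649 True 0.0551 [-2.2  1.6  6.7]
52.8833
```

View pics/pr.png

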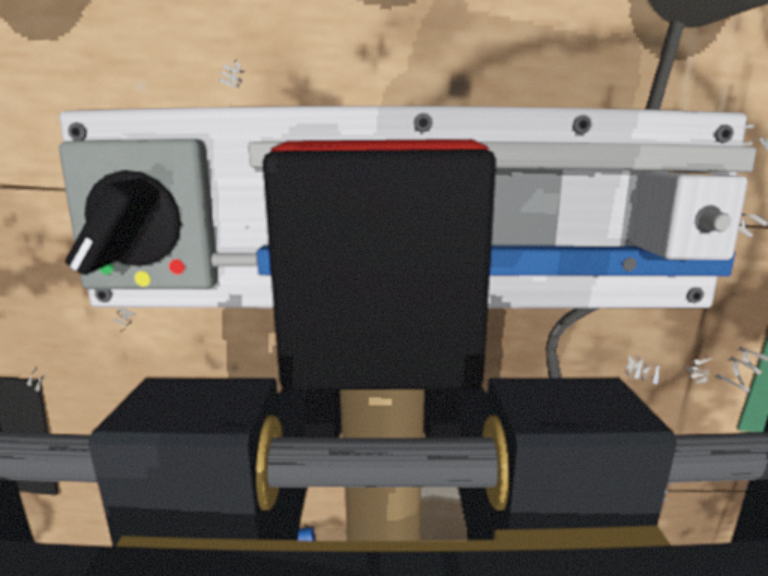

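The mallet is held level. Pin travel was 9.8 mm with a hard stop at the end, and the other block still stands at (700,215). I press the second pin, then press both again to verify by the contact height.

```bash
python3 - <<'E'
from h import *
press(-.084);press(-.084,lim=18);press(.084,lim=18)
print(get_obs()["time_s"],get_obs()["wrist_force"].round(1))
E
```

```text
press -0.084 True 0.0639 True 0.0546 [-2.3  0.9  8. ]
press -0.084 True 0.0548 True 0.0542 [-4.7  1.1  8.3]
press 0.084 True 0.0545 True 0.0538 [-5.4  0.2  9. ]
62.4 [ 0.3  0.3 -4.7]
```

Both pins are home: the repeat presses met resistance at once, at the end height. Now the mallet goes back on its mat and the dial back to red.

```bash
python3 - <<'E'
from h import *
hd=np.array([.4460,.3288]);yw=-.257
g=hd-.050*np.array([np.cos(yw),np.sin(yw)])
servo_line([*fw(-.03,.12),.18],speed=.25)
goto([*g,.16],down(yw));servo_line([*g,.048],speed=.12);h=servo_line([*g,.034],speed=.02,force_limit=4);print("down",h,get_obs()["tcp_pos"])
move_gripper(.7);servo_line([*g,.16],speed=.12)
goto([.42,.335,.20],down(-.34));a,c=shot()
for d in silhouettes("wrist","mallet")[:1]:
    m=d["pixels"].astype(np.uint8);ct=max(cv2.findContours(m,0,2)[0],key=cv2.contourArea)
    print(np.round(d["box"]),cv2.minAreaRect(world(c,ct[:,0],.05).astype(np.float32)))
P=a[40:300,100:400,::-1]
dial(.65,-.65,np.array([.620,.1862]))
goto([*fw(0.02,.03),.24],down(FY));a,c0=shot();np.save("x.npy",a)
for y in(.084,-.084): findblock((*fw(.004,y),FY),.012,go=False,pin=.002)
A=a[100:240,30:420,::-1]
cv2.imwrite("pics/v.png",np.vstack([cv2.copyMakeBorder(P,0,0,0,285,0),cv2.resize(A,(585,210))]))
print(get_obs()["time_s"])
E
```

```text
down True [0.39707052 0.34137595 0.03361634]
[253. 200.  64. 160.] ((0.3990596532821655, 0.3402126729488373), (0.051778171211481094, 0.15375421941280365), 75.23603057861328)
gap 13.750883671869385 F [ 3.4  4.4 -2.6]
F [ 3.8 16.8 -3.9] [ 2.52 -0.61 -0.04] [-3.139 -0.006  0.743]
block [ 0.6302  0.0491 -0.0128] iou 0.85 p 0.71
block [ 0.6382 -0.1204  0.0636] iou 0.885 p 0.71
75.3917
```

View pics/v.png

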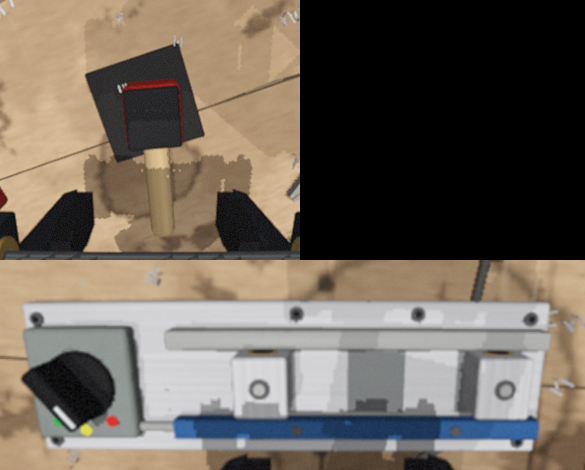

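The mallet stands on its mat, the dial is on red, the jaw is open and both pins are flush. Last, the blocks go back to the green mat.

```bash
python3 - <<'E'
from h import *
for y,t in((-.084,(.60,-.38)),(.084,(.53,-.29))):
    v,i,_,_=findblock((*fw(.0045,y),FY),.012,yaw=FY,pin=.002)
    g=fw(.0045,y)
    if i>.8 and np.hypot(*(v[:2]-g))<.005: g=(v[:2]+g)/2
    pick(np.array([*g,FY]),.012,op=.6);place(np.array(t),0,.003)
goto([.57,-.33,.25],down(0));a,c=shot("end");A=a
for t in((.60,-.38,0),(.53,-.29,0)): findblock(t,.003,go=False,pin=.002)
goto([.52,.1,.32],down(.2));b,c=shot()
cv2.imwrite("pics/end.png",np.hstack([cv2.resize(i[:290,:,::-1],(400,227)) for i in(A,b)]))
print(get_obs()["time_s"])
E
```

```text
block [ 0.6362 -0.1198  0.0729] iou 0.879 p 0.92
grip gap mm 37.7 F [-0.8  0.4  4.3]
placed True [ 0.6002 -0.3803  0.0257] gap 37.7
block [0.6285 0.0494 0.0331] iou 0.895 p 0.69
grip gap mm 37.8 F [-1.1  0.6  4.3]
placed True [ 0.5303 -0.2903  0.0257] gap 37.7
block [ 0.6003 -0.3811 -0.0048] iou 0.908 p 0.59
block [ 0.5299 -0.2917 -0.0008] iou 0.941 p 0.71
94.025
```

View pics/end.png

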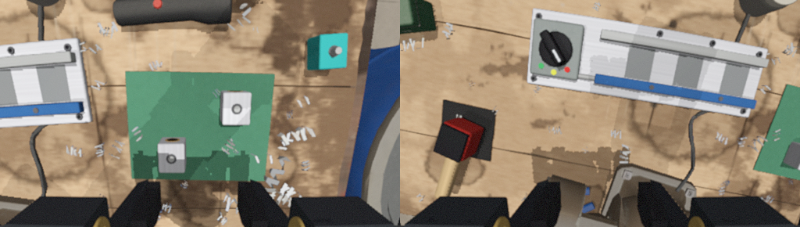

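Both blocks stand on the green mat at about (236,108) and (171,155), the mallet is on its mat at (465,140), and the dial is on red. Handing in.

```bash
python3 -c "
from bench import *
print(finish_job())"
```

```text
the job is handed in; nothing more can be done
None
```

I handed the job in at about 94 s, and no verdict came back: both blocks present were clamped, had their pins driven fully home and stand on the green mat again, with the dial on red and the mallet on its face on its black mat.

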